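# Stir the cedar balls, then bring the open jar to the front and hold the carousel

## Task

Take the wooden stirring stick from its stand and stir the cedar balls in the steel bowl round and round with its tip down near the bowl's floor, in wide circles about halfway out to the wall (two full turns are plenty), so that balls on both sides get shifted and all stay in the bowl, then stand the stick back in its stand and let go of it. After that turn the carousel until the open jar (the one without a lid) is lined up with the little front tab of the base, so it can be filled, and finish while still gripping the carousel with the gripper, holding it still there. Leave the bowl where it stands and the other things on the table alone.

Things in the scene. Friction and masses are not known exactly. Their poses are not given: they have to be found in the camera images.
- carousel: Fixed round wooden base of the jar carousel, 280 mm across, 12 mm high, its edge carrying one small front tab. Origin: on the table under the turning axis; its -x axis points along the table from the turning axis to the front tab, z up.
- front_tab (a point): Top of the small wooden stub on the tab that sticks out of the carousel base's edge: 162 mm from the turning axis, 25 mm above the table. It marks the front, roughly on the robot's side.
- turntable: The turning part: wooden disc 260 mm across, top 26 mm above the table, turning either way about its upright axis with light friction (0.06 N m; stays where left). Four containers are fastened on it, 85 mm from the axis, a quarter turn apart. Origin on the axis, 14 mm above the table, z up, -x towards the open jar; the jar is at the front when its x is parallel to carousel's x.
- canister_top (a point): Top of the round lidded white canister with a ball knob on the turntable (its -y side): 66 mm wide, 101 mm high.
- bottle_top (a point): Top of the white narrow-necked bottle on the turntable (its +x side): 54 mm wide, 100 mm high.
- tin_top (a point): Top of the square metal tin on the turntable (its +y side): 53 mm wide, 84 mm high.
- bar (a point): Centre of the wooden bar handle, on the turning axis, 150 mm above the table (above all containers). The bar is level, 90 mm long along the turntable's x axis (that is, towards the open jar and the bottle), 18 mm wide, 26 mm high, on a 22 mm round post. Made to be gripped across from above.
- jar_mouth (a point): Centre of the mouth of the open jar (white ceramic, round, 62 mm wide, 85 mm high, no lid, visibly hollow, fastened on the turntable), 111 mm above the table, 85 mm from the turning axis.
- bowl: Loose round steel bowl, 0.7 kg: rim 176 mm across and 60 mm high, foot 156 mm across, wall 4 mm, flat inner floor 6 mm above the table and about 148 mm across. Origin: centre of its underside; x, y as in the world.
- stick: Loose wooden stirring stick, 211 mm long, 60 g, upright in its stand: round 18 mm with a rounded lower end, and a square 20 x 20 mm grip over the top 62 mm whose faces are square to this frame's x and y. Origin: at the lower tip; z runs up the stick.
- stick_tip (a point): The lower tip of the stirring stick (its stirring end).
- stick_grip (a point): Middle of the square grip of the stick, 180 mm above its tip, 31 mm below its top.
- stand: Fixed dark wooden block, 75 x 75 mm, 55 mm high, with one upright round hole in the middle of its top in which the stick stands. Origin: centre of its underside.
- stand_hole0 (a point): Mouth of the stand's hole, 55 mm above the table: 25 mm across, 45 mm deep, edge chamfered 4 mm. The tip of the stowed stick is 10 mm above the table.
- scoop: Bystander: loose white measuring cup, 60 mm wide, 50 mm high. Origin: centre of its underside.
- remover: Bystander: loose white bottle, 56 mm wide, 190 mm high. Origin: centre of its underside.
- brush: Bystander: loose wooden clothes brush, 150 x 55 x 42 mm, long along its x. Origin: centre of its underside.
- peg: Bystander: loose wooden clothes peg, 72 x 14 x 10 mm, long along its x. Origin: centre of its underside.
- ball0_center (a point): Centre of one of the six loose cedar balls in the bowl, 24 mm across, 12 g, lying on the bowl's floor.
- ball1_center (a point): Centre of one of the six loose cedar balls in the bowl, 24 mm across, 12 g, lying on the bowl's floor.
- ball2_center (a point): Centre of one of the six loose cedar balls in the bowl, 24 mm across, 12 g, lying on the bowl's floor.
- ball3_center (a point): Centre of one of the six loose cedar balls in the bowl, 24 mm across, 12 g, lying on the bowl's floor.
- ball4_center (a point): Centre of one of the six loose cedar balls in the bowl, 24 mm across, 12 g, lying on the bowl's floor.
- ball5_center (a point): Centre of one of the six loose cedar balls in the bowl, 24 mm across, 12 g, lying on the bowl's floor.
There are look-alikes about, which are no part of the job. Of the things that look like the stick, the middle-sized one is meant.

How it is judged:
By the outcome, as a careful person would: the job done as asked, in the order asked, and still so for the second after the job is handed in, while the arm keeps its last pose, push and grip.
It also fails if it takes over 72 s, if anything falls off the work surface, if the arm or the gripper's body presses on something with over 40 N, if the wrist force passes 120 N, or if a joint passes its speed limit or range.

## Robot

A 7-joint arm with a two-finger parallel gripper is mounted at the origin on the work surface. World frame = base frame: x ahead of the robot, y to its left, z up, the work surface at z = 0. Lengths are in m, angles in rad, forces in N, time in s.
With the tool pointing down it reaches from about 0.4 to 0.9 m from the base axis. Payload 5.5 kg.
Tool frame: the origin (TCP) lies on the centre line of the jaws, within the pads' length; the fingertips stand 19 mm ahead of it and the grasp point (between the pads) is the TCP (robot.tip_reach is the distance from the TCP to the fingertips, in m); y points along the fingers, z is the direction in which the jaws open and shut, and the axes are right-handed (so a half turn about y gives the same grasp; the last joint's range is limited). The gripper opens to 85 mm and grips with 20 to 120 N. Pads are 22 mm wide; open, the fingers measure 114 mm over their backs; the gripper's body (76 mm by 85 mm) begins 54 mm behind the grasp point. The pads swing forward as they close: fully open they stand 13 mm farther back than shut.
Start: joints at [1.417, 0.501, -0.427, 1.55, 0.221, 1.138, -0.21], TCP at [0.263, -0.594, 0.25] pointing down, gripper open.
Joint ranges: [-2.88, 2.88], [-0.31, 2.03], [-1.54, 1.56], [0.2, 2.42], [-1.41, 4.55], [0.19, 2.02], [-2.57, 2.57]. Speed limits (rad/s): [2.57, 2.57, 3.14, 3.14, 3.14, 3.14, 3.14].

## Interface

Orientations are given as a 3x3 rotation matrix whose columns are the frame's x, y, z axes.
In Python, from station import robot, vision gives the robot as it stands.
- The arm moves only by the tool servo_tool, never from a script. Its argument "motion" is a list of rows, each an object with "travel": the shift along the world's x, y, z in m, a list of three; "spin": the turn about the world's z in degrees. A call has 1 to 12 rows; each row is the pose to reach, as a shift and turn from the pose measured when the call began; what a row does not reach only later rows make up. A row lasts 1/8 s, in which the tool goes at most 62.5 mm and 10.7 degrees, less where a joint would pass 70% of its speed; a pose out of reach is approached as far as the arm can. A call with a gripper value outside its range is refused whole. "hand" is the finger opening in m, from 0 to 0.0854, set as the call begins (left out, the last holds). The fingers move at their own pace and stop on an object; the grip force is fixed at half the most. Time passes only in rows, so rows that repeat a pose let the fingers close. It gives the time, the measured TCP pose, the force and the opening at its end, in the units of the state.
- robot.get_obs(): the state, without advancing time (a new reading comes with each control period).
- vision.get_image(name): name is "side" or "top" or "wrist"; returns a dict with "image" (384x512x3 uint8, blue, green, red), "intrinsics" (3x3 intrinsics, pixels), "extrinsics" (4x4, takes a point from world to camera coordinates). Camera axes: x right, y down, z forward; pixel columns grow to the right and rows downward; lengths in m; the calibration is good to about 2 mm. A picture is of the moment at which its call begins. There is no depth.
- robot.finish_job(): hands the job in, once; it reports no verdict.
The state is a dict: "time_s": time; "joint_positions": joint angles; "qd": joint speeds; "tau": joint torques, N m; "eef_pos": TCP position; "tcp_rot": TCP orientation; "contact_force": force on the tool from outside, world axes, zero at the start; "torque": the same for the moment, N m; "grip_width": finger opening in m.
Only numpy, scipy, OpenCV 4.12 (cv2) and the standard library are available. Lean on these libraries where they do the work, as an engineer would, in place of code of your own. Each camera call takes 0.05 s, during which the arm holds its last target. There are 200 camera calls.

## Working session

There is one attempt and no reset: what is moved stays moved. The work goes in short steps, Python scripts to look and compute and a tool call to move; the robot and the scene stay as the last step left them, time stands still between calls to the robot, and variables do not carry over. Pictures are saved under pics/ and viewed, about 8 in all and at most 12, crops included, and the job is handed in when it is done.

Besides the shell and the picture viewer there is one more tool, called after "Call:" as name(argument=value, ...), one argument or row to a line, values as JSON. servo_tool: Moves the arm, as the interface text tells. Its arguments: {"type":"object","properties":{"motion":{"type":"array"},"hand":{"type":"number"}},"required":["motion"]}

```bash
mkdir -p pics; cat > h.py <<'E'
import numpy as np, cv2
from station import robot, vision
def snap(n,f):
    d=vision.get_image(n); cv2.imwrite(f'pics/{f}.png',d['image']); np.savez(f'pics/{f}.npz',K=d['intrinsics'],E=d['extrinsics']); return d
def ray(f,u,v):
    d=np.load(f'pics/{f}.npz'); E=d['E'];R=E[:3,:3];c=-R.T@E[:3,3]
    return c,R.T@np.linalg.solve(d['K'],[u,v,1])
def atz(f,u,v,z):
    c,r=ray(f,u,v); return c+r*(z-c[2])/r[2]
def proj(f,p):
    d=np.load(f'pics/{f}.npz'); q=d['K']@(d['E'][:3,:3]@np.array(p)+d['E'][:3,3]); return q[:2]/q[2]
def tri(f,a,g,b):
    c1,r1=ray(f,*a);c2,r2=ray(g,*b); A=np.stack([r1,-r2],1); s=np.linalg.lstsq(A,c2-c1,rcond=None)[0]
    p,q=c1+s[0]*r1,c2+s[1]*r2; return (p+q)/2,np.linalg.norm(p-q)
def crop(f,x,y,w,h,k,o):
    i=cv2.imread(f'pics/{f}.png')[y:y+h,x:x+w]; cv2.imwrite(f'pics/{o}.png',cv2.resize(i,None,fx=k,fy=k,interpolation=cv2.INTER_CUBIC))
E
python3 - <<'E'
from h import *
a=snap('top','top0')['image'];b=snap('side','side0')['image']
for f in('top0','side0'):print(f,ray(f,256,192))
o=robot.get_obs();print(o['time_s'],o['eef_pos'],o['tcp_rot'],o['grip_width'])
cv2.imwrite('pics/both.png',np.vstack([cv2.resize(a,(400,300)),cv2.resize(b,(400,300))]))
E
```

```text
top0 (array([0.39707142, 0.00372676, 1.25402639]), array([ 1.59670646e-01, -9.15405832e-05, -9.87171629e-01]))
side0 (array([-0.15197526, -0.83379594,  1.33774754]), array([ 0.44677174,  0.51288513, -0.73311065]))
0.1 [ 0.2629041  -0.59379968  0.24933651] [[-9.14347089e-01 -6.42906559e-04  4.04930843e-01]
 [-4.04931344e-01  1.67230949e-03 -9.14345564e-01]
 [-8.93309299e-05 -9.99998395e-01 -1.78940433e-03]] 0.08535660760112793
```

View pics/top0.png

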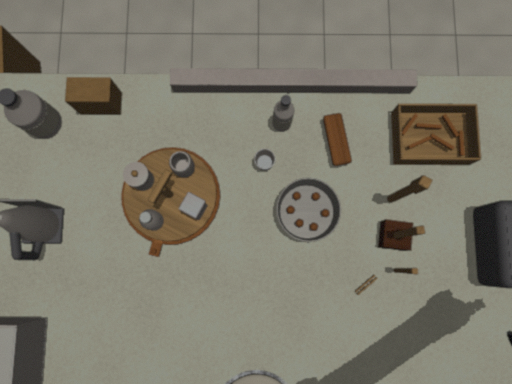

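View pics/side0.png

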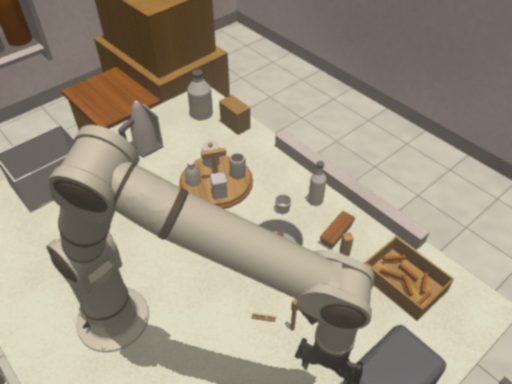

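Top: the carousel is centred near (171,195) with its tab at (156,247), and the bowl is near (307,210). There are three stick-like things: a large one at (410,190), one in the dark block at (400,233), and a small one at (405,270). The middle one, in the dark stand, fits. I'll confirm in a crop.

```bash
python3 - <<'E'
from h import *
crop('top0',350,160,100,75*2,4,'c1'); crop('top0',105,135,240,130,3,'c2')
i=cv2.imread('pics/c1.png');j=cv2.imread('pics/c2.png');print(i.shape,j.shape)
for p in[(.263,-.594,.25),(.5,.3,0),(.5,-.4,0)]:print(proj('top0',p),proj('side0',p))
E
```

```text
(600, 400, 3) (390, 720, 3)
[530.37818259 327.81173174] [325.40228173 371.85408675]
[150.33703693 226.66147309] [189.09724648 184.13446151]
[399.47948361 227.70590494] [324.13644958 308.35846074]
```

View pics/c1.png

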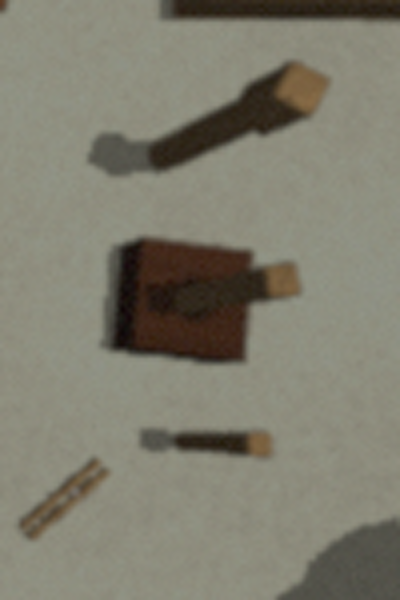

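View pics/c2.png

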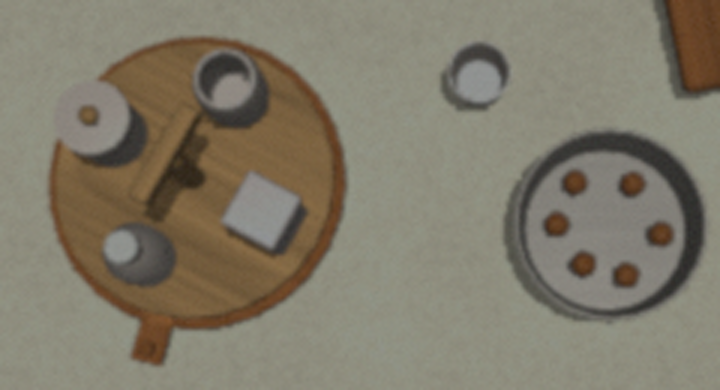

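```bash
python3 - <<'E'
from h import *
C1=lambda u,v,z:atz('top0',350+(u+.5)/4-.5,160+(v+.5)/4-.5,z)
C2=lambda u,v,z:atz('top0',105+(u+.5)/3-.5,135+(v+.5)/3-.5,z)
t=np.array([C1(*p,.221) for p in[(266,266),(297,262),(301,293),(270,297)]])
print('stick top',t.mean(0),np.linalg.norm(np.diff(t,axis=0),axis=1))
s=np.array([C1(*p,.055) for p in[(140,239),(252,250),(245,361),(129,347)]])
print('stand',s.mean(0),np.linalg.norm(np.diff(s,axis=0),axis=1))
for n,q in(('stick',t),('stand',s)):
  d=[q[i+1]-q[i] for i in range(3)]; print(n,[np.degrees(np.arctan2(e[1],e[0]))%90 for e in d])
bar=C2(167,153,.163);print('bar',bar,C2(190,110,.163)-C2(142,197,.163))
ax=np.array([C2(51,188,.02),C2(346,185,.02),C2(200,37,.02),C2(197,329,.02)]);print('disc',ax,ax[:2,1].mean(),ax[2:,0].mean())
tab=C2(150,347,.025);jar=C2(229,82,.111);can=C2(89,116,.127);tin=C2(262,212,.11);bot=C2(122,247,.126)
print('tab',tab,'jar',jar,'can',can,'tin',tin,'bot',bot)
print('jar+bot/2',(jar+bot)/2,'can+tin',(can+tin)/2)
r=np.array([C2(507,222,.06),C2(704,229,.06),C2(605,131,.06),C2(603,320,.06)]);print('rim',r)
fl=np.array([C2(524,229,.006),C2(687,229,.006),C2(606,151,.006),C2(606,312,.006)]);print('floor',fl)
for p in[(574,182),(631,184),(660,234),(626,274),(582,264),(556,224)]:print(C2(*p,.030))
E
```

```text
stick top [ 0.47792483 -0.37731003  0.221     ] [0.01824639 0.01797145 0.01819603]
stand [ 0.47759253 -0.37614588  0.055     ] [0.07544117 0.07465945 0.07748651]
stick [np.float64(7.541691563823051), np.float64(4.212026309831572), np.float64(7.520361506449987)]
stand [np.float64(84.5918729397381), np.float64(83.48257480693812), np.float64(83.36502076841387)]
bar [0.58842962 0.24093975 0.163     ] [ 0.07317278 -0.03687811  0.        ]
disc [[0.57996607 0.37873287 0.02      ]
 [0.58396867 0.10417332 0.02      ]
 [0.72530563 0.24500019 0.02      ]
 [0.45002325 0.2383398  0.02      ]] 0.24145309177405483 0.5876644376741763
tab [0.43334625 0.27958701 0.025     ] jar [0.66074517 0.20049942 0.111     ] can [0.62666888 0.31687065 0.127     ] tin [0.54652195 0.16874872 0.11      ] bot [0.51410975 0.28393324 0.126     ]
jar+bot/2 [0.58742746 0.24221633 0.1185    ] can+tin [0.58659542 0.24280969 0.1185    ]
rim [[ 0.54494235 -0.0441457   0.06      ]
 [ 0.5393705  -0.22085451  0.06      ]
 [ 0.62848038 -0.13325819  0.06      ]
 [ 0.45773787 -0.12915143  0.06      ]]
floor [[ 0.54508978 -0.06223383  0.006     ]
 [ 0.54573834 -0.21506846  0.006     ]
 [ 0.61968283 -0.14013662  0.006     ]
 [ 0.4678859  -0.13804551  0.006     ]]
[ 0.58616361 -0.10737732  0.03      ]
[ 0.58451907 -0.16005764  0.03      ]
[ 0.53815055 -0.18593496  0.03      ]
[ 0.50122883 -0.15409084  0.03      ]
[ 0.51022395 -0.11394389  0.03      ]
[ 0.54699645 -0.09042518  0.03      ]
```

The middle-sized stick is the one in the dark stand, since the upper one is larger and the lower one smaller and on the table. Measured sizes agree with those given. I'll move above it.

Call:
servo_tool(
  motion=[
    {"travel": [0,0,0.03],"spin": 0},
    {"travel": [0.02,0.02,0.06],"spin": -2},
    {"travel": [0.05,0.05,0.07],"spin": -4},
    {"travel": [0.08,0.08,0.07],"spin": -7},
    {"travel": [0.115,0.115,0.07],"spin": -10},
    {"travel": [0.15,0.15,0.07],"spin": -13},
    {"travel": [0.18,0.18,0.07],"spin": -15},
    {"travel": [0.205,0.207,0.07],"spin": -17.4},
    {"travel": [0.215,0.217,0.07],"spin": -17.4},
    {"travel": [0.215,0.217,0.07],"spin": -17.4},
    {"travel": [0.215,0.217,0.07],"spin": -17.4},
  ],
  hand=0.06,
)

```text
time_s: 1.48
eef_pos: [0.4763, -0.3788, 0.319]
tcp_rot: [[-0.994, -0.001, 0.111], [-0.111, 0.001, -0.994], [0.001, -1.0, -0.001]]
contact_force: [-0.6, 0.6, 0.4]
grip_width: 0.0599
```

```bash
python3 - <<'E'
from h import *
snap('wrist','w1')
print(proj('w1',(.478,-.377,.221)),robot.get_obs()['joint_positions'])
crop('w1',0,0,512,384,1.5,'w1c')
E
```

```text
[251.95270234 199.65040561] [ 1.00182743  0.37756944 -0.49258225  1.57623976  0.18527469  1.23617451
 -0.98329095]
```

View pics/w1c.png

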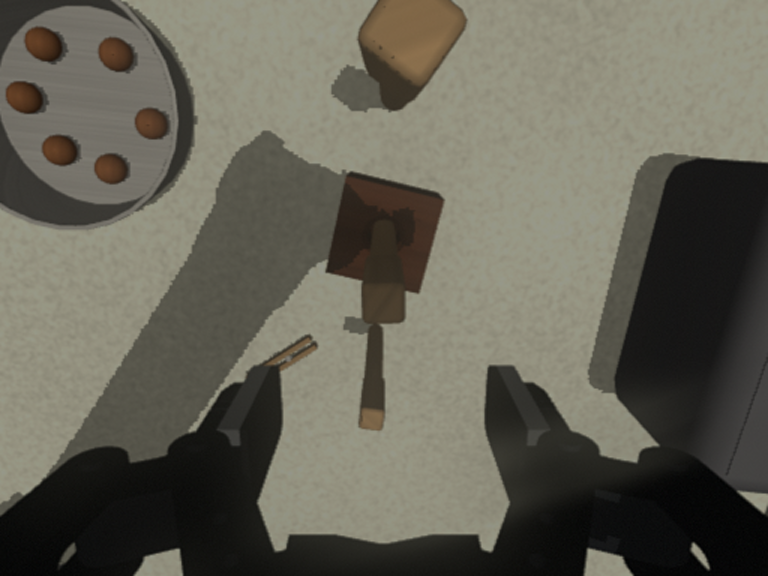

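The wrist view shows the stick's square top centred at about (255.5,201.5) in original pixels, almost aligned with the jaws. I'll refine from this.

```bash
python3 - <<'E'
from h import *
W=lambda u,v,z:atz('w1',(u+.5)/1.5-.5,(v+.5)/1.5-.5,z)
q=np.array([W(*p,.221) for p in[(362,283),(405,284),(404,323),(362,320)]]);print(q.mean(0),np.linalg.norm(np.diff(q,axis=0),axis=1))
s=np.array([W(*p,.055) for p in[(349,173),(443,197),(418,292),(327,270)]]);print(s.mean(0),np.linalg.norm(np.diff(s,axis=0),axis=1))
e=q[1]-q[0];print(np.degrees(np.arctan2(e[1],e[0])))
e=q[2]-q[3];print(np.degrees(np.arctan2(e[1],e[0])))
E
```

```text
[ 0.47685874 -0.37941546  0.221     ] [0.01907725 0.01839589 0.01909634]
[ 0.47746865 -0.37981013  0.055     ] [0.0713454 0.0753405 0.072638 ]
-84.98195707863783
-87.92780472878297
```

Call:
servo_tool(
  motion=[
    {"travel": [0.001,0.0005,-0.02],"spin": -1},
    {"travel": [0.001,0.0005,-0.05],"spin": -1},
    {"travel": [0.001,0.0005,-0.08],"spin": -1},
    {"travel": [0.001,0.0005,-0.105],"spin": -1},
    {"travel": [0.001,0.0005,-0.122],"spin": -1},
    {"travel": [0.001,0.0005,-0.129],"spin": -1},
    {"travel": [0.001,0.0005,-0.129],"spin": -1},
  ],
)

```text
time_s: 2.4
eef_pos: [0.4771, -0.3788, 0.1901]
tcp_rot: [[-0.996, -0.001, 0.092], [-0.092, 0.001, -0.996], [0.001, -1.0, -0.001]]
contact_force: [-0.6, -0.4, 0.4]
grip_width: 0.06
```

Call:
servo_tool(
  motion=[
    {"travel": [0,0,0],"spin": 0},
    {"travel": [0,0,0],"spin": 0},
    {"travel": [0,0,0],"spin": 0},
    {"travel": [0,0,0],"spin": 0},
    {"travel": [0,0,0],"spin": 0},
    {"travel": [0,0,0],"spin": 0},
  ],
  hand=0.0,
)

```text
time_s: 3.15
eef_pos: [0.4776, -0.379, 0.191]
tcp_rot: [[-0.996, -0.0, 0.092], [-0.092, 0.0, -0.996], [0.0, -1.0, -0.0]]
contact_force: [-1.4, -0.9, 5.1]
grip_width: 0.0192
```

Gripped at 19 mm wide. I'll lift.

Call:
servo_tool(
  motion=[
    {"travel": [0,0,0.015],"spin": 0},
    {"travel": [0,0,0.035],"spin": 0},
    {"travel": [0,0,0.06],"spin": 0},
    {"travel": [0,0,0.085],"spin": 0},
    {"travel": [0,0,0.105],"spin": 0},
    {"travel": [0,0,0.115],"spin": 0},
    {"travel": [0,0,0.12],"spin": 0},
    {"travel": [0,0,0.12],"spin": 0},
  ],
)

```text
time_s: 4.15
eef_pos: [0.4775, -0.379, 0.311]
tcp_rot: [[-0.996, -0.0, 0.092], [-0.092, 0.0, -0.996], [0.0, -1.0, -0.0]]
contact_force: [-0.0, 0.1, 0.0]
grip_width: 0.0192
```

Call:
servo_tool(
  motion=[
    {"travel": [0.006,0.02,0],"spin": 0},
    {"travel": [0.016,0.06,0],"spin": 0},
    {"travel": [0.028,0.105,0],"spin": 0},
    {"travel": [0.041,0.15,0],"spin": 0},
    {"travel": [0.053,0.195,0],"spin": 0},
    {"travel": [0.061,0.225,0],"spin": 0},
    {"travel": [0.065,0.24,0],"spin": 0},
    {"travel": [0.067,0.245,0],"spin": 0},
    {"travel": [0.067,0.245,0],"spin": 0},
    {"travel": [0.067,0.245,0],"spin": 0},
  ],
)

```text
time_s: 5.4
eef_pos: [0.5442, -0.1356, 0.3107]
tcp_rot: [[-0.996, -0.001, 0.09], [-0.09, -0.0, -0.996], [0.001, -1.0, -0.0]]
contact_force: [0.2, -0.4, -0.3]
grip_width: 0.0194
```

```bash
python3 - <<'E'
from h import *
a=snap('top','t2')['image']; b=snap('side','s2')['image'];c=snap('wrist','w2')['image']
o=robot.get_obs();print(o['eef_pos'],o['contact_force'],o['grip_width'])
p=o['eef_pos']-[0,0,.18]
for f in('t2','s2','w2'):print(proj(f,p),proj(f,(.544,-.134,.06)))
k=np.vstack([a[130:280,240:440],b[170:320,200:400]])
cv2.imwrite('pics/m2.png',np.hstack([cv2.resize(k,(400,600)),cv2.resize(c,(400,300)).repeat(1,0) if 0 else np.vstack([cv2.resize(c,(400,300)),np.zeros((300,400,3),np.uint8)])]))
E
```

```text
[ 0.54426579 -0.13509497  0.31084967] [ 0.10288762 -0.60364618 -0.13810877] 0.019219567045874294
[310.64195351 205.65185994] [307.0372841  209.15509237]
[276.94321864 223.25122062] [276.0320935 236.7697834]
[254.28958985 174.25397857] [253.49589175 159.47573153]
```

View pics/m2.png

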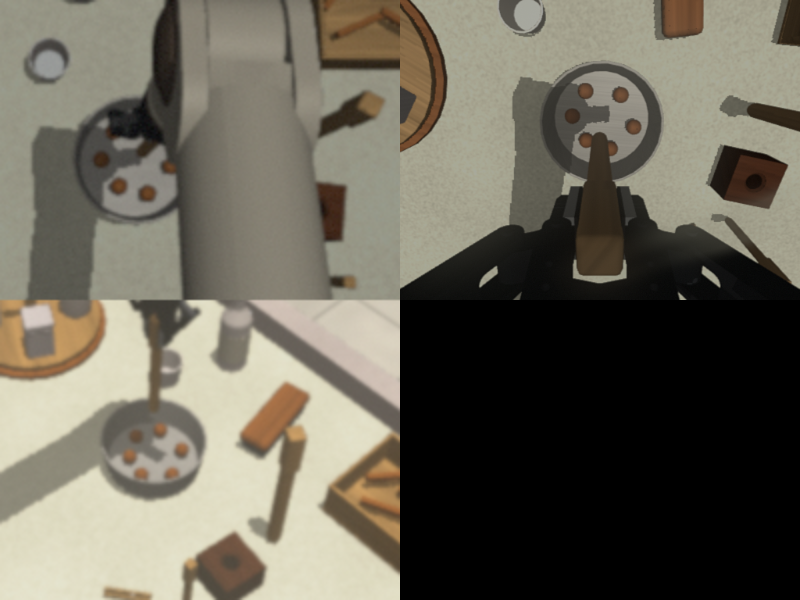

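Wrist view: stick held straight, tip as predicted in the side view at (277.5,224). The bowl rim is centred at about (258,156) and the stand hole at (453,232). I'll measure both.

```bash
python3 - <<'E'
from h import *
print(atz('w2',257.9,156.2,.06),atz('w2',453,231.7,.055))
for n in('t2','s2'):
  pass
# rim pts
for p in[(541,124),(662,122),(603,62),(602,182)]:print(atz('w2',(p[0]-400)*1.28,p[1]*1.28,.06))
# balls
for p in[(585,91),(620,95),(633,127),(611,149),(587,140),(572,116)]:print(atz('w2',(p[0]-400)*1.28,p[1]*1.28,.018))
a=np.linspace(0,2*np.pi,13);print(np.round(.037*np.array([np.cos(a),np.sin(a)]),4).T.tolist())
E
```

```text
[ 0.54805509 -0.13847574  0.06      ] [ 0.47820188 -0.3767555   0.055     ]
[ 0.53757708 -0.05417435  0.06      ]
[ 0.55578038 -0.22286248  0.06      ]
[ 0.62775637 -0.13305992  0.06      ]
[ 0.45782142 -0.14765054  0.06      ]
[ 0.58526787 -0.1103226   0.018     ]
[ 0.58415774 -0.16354878  0.018     ]
[ 0.53707098 -0.18934371  0.018     ]
[ 0.49827911 -0.15871597  0.018     ]
[ 0.50961937 -0.11922469  0.018     ]
[ 0.5456865  -0.09313255  0.018     ]
[[0.037, 0.0], [0.032, 0.0185], [0.0185, 0.032], [0.0, 0.037], [-0.0185, 0.032], [-0.032, 0.0185], [-0.037, 0.0], [-0.032, -0.0185], [-0.0185, -0.032], [-0.0, -0.037], [0.0185, -0.032], [0.032, -0.0185], [0.037, -0.0]]
```

Call:
servo_tool(
  motion=[
    {"travel": [0,-0.001,-0.02],"spin": 0},
    {"travel": [0,-0.001,-0.045],"spin": 0},
    {"travel": [0,-0.001,-0.07],"spin": 0},
    {"travel": [0,-0.001,-0.092],"spin": 0},
    {"travel": [0,-0.001,-0.108],"spin": 0},
    {"travel": [0,-0.001,-0.116],"spin": 0},
    {"travel": [0,-0.001,-0.119],"spin": 0},
    {"travel": [0,-0.001,-0.119],"spin": 0},
    {"travel": [0,-0.001,-0.119],"spin": 0},
  ],
)

```text
time_s: 6.68
eef_pos: [0.5448, -0.1362, 0.1926]
tcp_rot: [[-0.996, 0.001, 0.09], [-0.09, -0.0, -0.996], [-0.001, -1.0, 0.0]]
contact_force: [0.1, 0.3, -0.1]
grip_width: 0.0195
```

Call:
servo_tool(
  motion=[
    {"travel": [0.014,0,-0.001],"spin": 0},
    {"travel": [0.028,0,-0.001],"spin": 0},
    {"travel": [0.039,0,-0.001],"spin": 0},
    {"travel": [0.0366,0.0133,-0.001],"spin": 0},
    {"travel": [0.0299,0.0251,-0.001],"spin": 0},
    {"travel": [0.0195,0.0338,-0.001],"spin": 0},
    {"travel": [0.0068,0.0384,-0.001],"spin": 0},
    {"travel": [-0.0068,0.0384,-0.001],"spin": 0},
    {"travel": [-0.0195,0.0338,-0.001],"spin": 0},
    {"travel": [-0.0299,0.0251,-0.001],"spin": 0},
    {"travel": [-0.0366,0.0133,-0.001],"spin": 0},
    {"travel": [-0.039,0,-0.001],"spin": 0},
  ],
)

```text
time_s: 8.18
eef_pos: [0.5054, -0.1377, 0.1916]
tcp_rot: [[-0.996, 0.001, 0.089], [-0.089, -0.001, -0.996], [-0.001, -1.0, 0.001]]
contact_force: [-0.2, 0.2, -0.4]
grip_width: 0.0195
```

Call:
servo_tool(
  motion=[
    {"travel": [0.0028,-0.0118,0],"spin": 0},
    {"travel": [0.0095,-0.0236,0],"spin": 0},
    {"travel": [0.0199,-0.0323,0],"spin": 0},
    {"travel": [0.0326,-0.0369,0],"spin": 0},
    {"travel": [0.0462,-0.0369,0],"spin": 0},
    {"travel": [0.0589,-0.0323,0],"spin": 0},
    {"travel": [0.0693,-0.0236,0],"spin": 0},
    {"travel": [0.076,-0.0118,0],"spin": 0},
    {"travel": [0.0784,0.0015,0],"spin": 0},
    {"travel": [0.076,0.0148,0],"spin": 0},
    {"travel": [0.0693,0.0266,0],"spin": 0},
    {"travel": [0.0589,0.0353,0],"spin": 0},
  ],
)

```text
time_s: 9.68
eef_pos: [0.5635, -0.1014, 0.1917]
tcp_rot: [[-0.996, 0.001, 0.09], [-0.09, -0.001, -0.996], [-0.001, -1.0, 0.001]]
contact_force: [-0.6, -0.3, 0.6]
grip_width: 0.0193
```

Call:
servo_tool(
  motion=[
    {"travel": [-0.0119,0.0036,0],"spin": 0},
    {"travel": [-0.0255,0.0036,0],"spin": 0},
    {"travel": [-0.0382,-0.001,0],"spin": 0},
    {"travel": [-0.0486,-0.0097,0],"spin": 0},
    {"travel": [-0.0553,-0.0215,0],"spin": 0},
    {"travel": [-0.0577,-0.0348,0],"spin": 0},
    {"travel": [-0.0553,-0.0481,0],"spin": 0},
    {"travel": [-0.0486,-0.0599,0],"spin": 0},
    {"travel": [-0.0382,-0.0686,0],"spin": 0},
    {"travel": [-0.0255,-0.0732,0],"spin": 0},
    {"travel": [-0.0119,-0.0732,0],"spin": 0},
    {"travel": [0.0008,-0.0686,0],"spin": 0},
  ],
)

```text
time_s: 11.18
eef_pos: [0.5655, -0.1694, 0.1916]
tcp_rot: [[-0.996, 0.001, 0.09], [-0.09, -0.0, -0.996], [-0.001, -1.0, 0.0]]
contact_force: [-0.4, 1.4, -0.4]
grip_width: 0.0194
```

Call:
servo_tool(
  motion=[
    {"travel": [0.0092,0.0081,0],"spin": 0},
    {"travel": [0.0159,0.0199,0],"spin": 0},
    {"travel": [0.0183,0.0332,0],"spin": 0},
    {"travel": [0.0159,0.0465,0],"spin": 0},
    {"travel": [0.0092,0.0583,0],"spin": 0},
    {"travel": [-0.0012,0.067,0],"spin": 0},
    {"travel": [-0.0105,0.06,0.0],"spin": 0},
    {"travel": [-0.0207,0.045,0.01],"spin": 0},
    {"travel": [-0.0207,0.0332,0.025],"spin": 0},
    {"travel": [-0.0207,0.0332,0.045],"spin": 0},
    {"travel": [-0.0207,0.0332,0.07],"spin": 0},
    {"travel": [-0.0207,0.0332,0.095],"spin": 0},
  ],
)

```text
time_s: 12.68
eef_pos: [0.545, -0.1374, 0.2882]
tcp_rot: [[-0.996, 0.002, 0.089], [-0.089, -0.001, -0.996], [-0.002, -1.0, 0.001]]
contact_force: [0.7, 0.1, -0.5]
grip_width: 0.0197
```

Call:
servo_tool(
  motion=[
    {"travel": [0,0,0.015],"spin": 0},
    {"travel": [0,0,0.025],"spin": 0},
    {"travel": [0,0,0.025],"spin": 0},
    {"travel": [0,0,0.025],"spin": 0},
  ],
)

```text
time_s: 13.18
eef_pos: [0.5445, -0.1374, 0.3123]
tcp_rot: [[-0.996, 0.0, 0.089], [-0.089, -0.0, -0.996], [-0.0, -1.0, 0.0]]
contact_force: [0.0, 0.4, -0.3]
grip_width: 0.019
```

```bash
python3 - <<'E'
from h import *
b=snap('side','s3')['image'];c=snap('wrist','w3')['image']
o=robot.get_obs();print(o['time_s'],o['eef_pos'],o['contact_force'],o['grip_width'])
p=o['eef_pos']-[0,0,.181];print(proj('s3',p)-[200,170])
k=b[170:320,200:400]
cv2.imwrite('pics/m3.png',np.hstack([cv2.resize(k,(400,300)),cv2.resize(c,(400,300))]))
E
```

```text
13.275 [ 0.54445652 -0.13733281  0.31220252] [ 0.57896497  0.55117396 -1.22915637] 0.019207331314867782
[77.47121402 53.56134003]
```

View pics/m3.png

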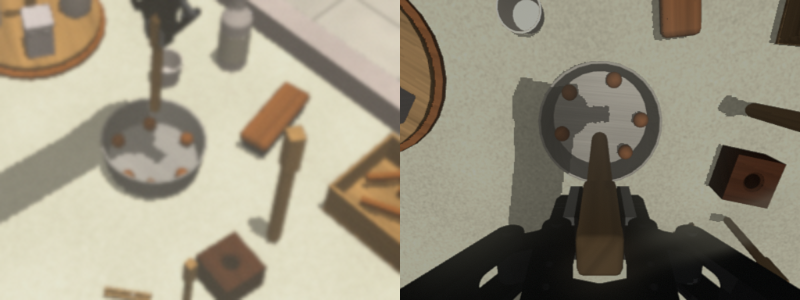

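All six balls are in the bowl, now spread out to a wider ring (side view: (118,140), (150,124), (185,138), (178,176), (152,183), (128,175)), and the bowl hasn't moved. Returning the stick.

Call:
servo_tool(
  motion=[
    {"travel": [-0.005,-0.02,0],"spin": 0},
    {"travel": [-0.016,-0.06,0],"spin": 0},
    {"travel": [-0.028,-0.105,0],"spin": 0},
    {"travel": [-0.041,-0.15,0],"spin": 0},
    {"travel": [-0.053,-0.195,0],"spin": 0},
    {"travel": [-0.061,-0.222,0],"spin": 0},
    {"travel": [-0.065,-0.236,0],"spin": 0},
    {"travel": [-0.0668,-0.2413,0],"spin": 0},
    {"travel": [-0.0668,-0.2413,0],"spin": 0},
    {"travel": [-0.0668,-0.2413,0],"spin": 0},
    {"travel": [-0.0668,-0.2413,0],"spin": 0},
  ],
)

```text
time_s: 14.65
eef_pos: [0.4782, -0.3776, 0.3124]
tcp_rot: [[-0.996, 0.0, 0.091], [-0.091, -0.0, -0.996], [-0.0, -1.0, 0.0]]
contact_force: [0.5, -1.0, -0.5]
grip_width: 0.0195
```

Call:
servo_tool(
  motion=[
    {"travel": [-0.0003,-0.0005,-0.015],"spin": 0},
    {"travel": [-0.0003,-0.0005,-0.035],"spin": 0},
    {"travel": [-0.0003,-0.0005,-0.055],"spin": 0},
    {"travel": [-0.0003,-0.0005,-0.068],"spin": 0},
    {"travel": [-0.0003,-0.0005,-0.078],"spin": 0},
    {"travel": [-0.0003,-0.0005,-0.085],"spin": 0},
    {"travel": [-0.0003,-0.0005,-0.09],"spin": 0},
    {"travel": [-0.0003,-0.0005,-0.09],"spin": 0},
  ],
)

```text
time_s: 15.65
eef_pos: [0.4779, -0.3781, 0.2223]
tcp_rot: [[-0.996, 0.0, 0.091], [-0.091, 0.0, -0.996], [-0.0, -1.0, -0.0]]
contact_force: [0.6, 0.1, -0.4]
grip_width: 0.0193
```

Call:
servo_tool(
  motion=[
    {"travel": [0,0,-0.006],"spin": 0},
    {"travel": [0,0,-0.014],"spin": 0},
    {"travel": [0,0,-0.021],"spin": 0},
    {"travel": [0,0,-0.026],"spin": 0},
    {"travel": [0,0,-0.029],"spin": 0},
    {"travel": [0,0,-0.0295],"spin": 0},
    {"travel": [0,0,-0.0295],"spin": 0},
  ],
)

```text
time_s: 16.52
eef_pos: [0.4781, -0.3781, 0.193]
tcp_rot: [[-0.996, 0.001, 0.091], [-0.091, -0.0, -0.996], [-0.001, -1.0, 0.0]]
contact_force: [1.0, 0.4, -0.4]
grip_width: 0.0195
```

Call:
servo_tool(
  motion=[
    {"travel": [0,0,-0.0015],"spin": 0},
    {"travel": [0,0,-0.0015],"spin": 0},
    {"travel": [0,0,-0.0015],"spin": 0},
  ],
)

```text
time_s: 16.9
eef_pos: [0.4781, -0.3782, 0.1915]
tcp_rot: [[-0.996, 0.001, 0.091], [-0.091, -0.0, -0.996], [-0.001, -1.0, 0.0]]
contact_force: [-0.3, -0.1, -1.1]
grip_width: 0.0193
```

Call:
servo_tool(
  motion=[
    {"travel": [0,0,0],"spin": 0},
    {"travel": [0,0,0],"spin": 0},
    {"travel": [0,0,0],"spin": 0},
    {"travel": [0,0,0],"spin": 0},
    {"travel": [0,0,0.015],"spin": 0},
    {"travel": [0,0,0.04],"spin": 0},
    {"travel": [0,0,0.075],"spin": 0},
    {"travel": [0,0,0.11],"spin": 0},
    {"travel": [0,0,0.135],"spin": 0},
    {"travel": [0,0,0.145],"spin": 0},
    {"travel": [0,0,0.145],"spin": 0},
  ],
  hand=0.06,
)

```text
time_s: 18.27
eef_pos: [0.4783, -0.3782, 0.3373]
tcp_rot: [[-0.996, 0.002, 0.091], [-0.091, -0.001, -0.996], [-0.002, -1.0, 0.001]]
contact_force: [-0.4, -0.4, -1.2]
grip_width: 0.0599
```

```bash
python3 - <<'E'
from h import *
o=robot.get_obs();print(o['time_s'],o['eef_pos'],o['joint_positions'])
snap('wrist','w4'); snap('top','t4')
a=cv2.imread('pics/w4.png');b=cv2.imread('pics/t4.png')
k=b[135:265,105:240]
cv2.imwrite('pics/m4.png',np.hstack([cv2.resize(a,(320,240)),np.zeros((240,1,3),np.uint8)]+[cv2.resize(k,(249,240))]) if 0 else np.vstack([cv2.resize(a[60:300],(512,240)),np.zeros((1,512,3),np.uint8)]))
E
```

```text
18.275 [ 0.47828518 -0.3782269   0.33729958] [ 0.99220757  0.36326325 -0.48356308  1.55206567  0.17416141  1.26715181
 -0.9962597 ]
```

View pics/m4.png

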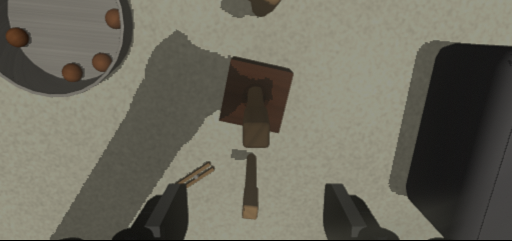

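The stick stands in its hole, upright and released. Now to the carousel.

Call:
servo_tool(
  motion=[
    {"travel": [0.003,0.015,0.005],"spin": 4},
    {"travel": [0.008,0.04,0.01],"spin": 10},
    {"travel": [0.013,0.07,0.01],"spin": 17},
    {"travel": [0.018,0.1,0.01],"spin": 24},
    {"travel": [0.023,0.13,0.01],"spin": 31},
    {"travel": [0.028,0.16,0.01],"spin": 38},
    {"travel": [0.034,0.19,0.01],"spin": 45},
    {"travel": [0.039,0.22,0.01],"spin": 52},
    {"travel": [0.044,0.25,0.01],"spin": 59},
    {"travel": [0.05,0.28,0.01],"spin": 66},
    {"travel": [0.055,0.31,0.01],"spin": 73},
    {"travel": [0.06,0.34,0.01],"spin": 80},
  ],
)

```text
time_s: 19.88
eef_pos: [0.5369, -0.037, 0.3442]
tcp_rot: [[-0.08, -0.003, 0.997], [-0.997, 0.0, -0.08], [0.0, -1.0, -0.003]]
contact_force: [-0.8, -0.8, -0.3]
grip_width: 0.06
```

Call:
servo_tool(
  motion=[
    {"travel": [0.005,0.03,0],"spin": 7},
    {"travel": [0.01,0.06,0],"spin": 14},
    {"travel": [0.015,0.09,0],"spin": 21},
    {"travel": [0.02,0.12,0],"spin": 28},
    {"travel": [0.026,0.15,0],"spin": 35},
    {"travel": [0.031,0.18,0],"spin": 42},
    {"travel": [0.036,0.21,0],"spin": 49},
    {"travel": [0.041,0.24,0],"spin": 56},
    {"travel": [0.046,0.265,0],"spin": 62},
    {"travel": [0.05,0.28,0],"spin": 66},
    {"travel": [0.05,0.28,0],"spin": 67},
    {"travel": [0.05,0.28,0],"spin": 67},
  ],
)

```text
time_s: 21.38
eef_pos: [0.5868, 0.2421, 0.3433]
tcp_rot: [[0.886, -0.003, 0.464], [-0.464, -0.004, 0.886], [-0.001, -1.0, -0.005]]
contact_force: [0.5, -0.8, -0.2]
grip_width: 0.06
```

```bash
python3 - <<'E'
from h import *
o=robot.get_obs();R=o['tcp_rot'];print(o['time_s'],o['eef_pos'],o['joint_positions'],np.degrees(np.arctan2(R[1,2],R[0,2])))
snap('wrist','w5'); crop('w5',0,0,512,384,1.5,'w5c')
for p in[(.588,.242,.163),(.43,.28,.025),(.66,.2,.111)]:print(proj('w5',p)*1.5)
E
```

```text
21.375 [0.5867975  0.24205302 0.34327218] [ 0.27660625  0.59058991 -1.09058532  1.46054095  0.52495063  1.41027906
  0.25942029] 62.35694831225375
[386.17862668 264.34272733]
[334.85135553  23.40290931]
[380.65222605 356.90023937]
```

View pics/w5c.png

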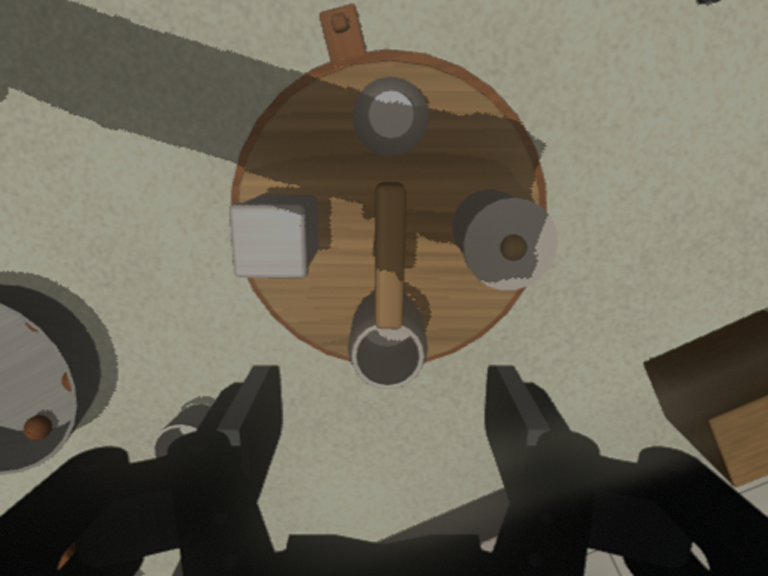

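Seen from above: bar (390,183)–(390,327), jar mouth (388,356), bottle top (391,114), tab stub (340,22). The jaws are across the bar. I'll compute the angles.

```bash
python3 - <<'E'
from h import *
W=lambda u,v,z:atz('w5',(u+.5)/1.5-.5,(v+.5)/1.5-.5,z)
a=lambda v:np.degrees(np.arctan2(v[1],v[0]))
b0,b1=W(391,183,.163),W(390,327,.163);c=(b0+b1)/2
jar,bot,tab=W(388,356,.111),W(391,114,.126),W(340,22,.025)
can,tin=W(513,246,.127),W(269,241,.110)
print('bar',c,np.linalg.norm(b1-b0),a(b1-b0));print('jar',jar,'bot',bot,'mid',(jar+bot)/2,a(jar-bot))
print('tin-can',a(tin-can),tin,can,'mid',(tin+can)/2)
print('tab',tab)
for ax in[(.588,.242),(.5868,.2425)]:
  for n,p in(('jar',jar),('tab',tab)):v=p[:2]-ax;print(ax,n,a(v),np.linalg.norm(v))
E
```

```text
bar [0.58546481 0.24605905 0.163     ] 0.08822965477556245 -27.77328322320386
jar [0.66161655 0.20510797 0.111     ] bot [0.51184726 0.28496483 0.126     ] mid [0.58673191 0.2450364  0.1185    ] -28.066500258497864
tin-can -117.59953009655666 [0.54644457 0.17132241 0.11      ] [0.62344711 0.31861762 0.127     ] mid [0.58494584 0.24497001 0.1185    ]
tab [0.43074575 0.28390648 0.025     ]
(0.588, 0.242) jar -26.617174009247474 0.0823432926343038
(0.588, 0.242) tab 165.0781021861363 0.16274228725036585
(0.5868, 0.2425) jar -26.555095133296387 0.08364017925110345
(0.5868, 0.2425) tab 165.13989856694556 0.16145409681894038
```

Call:
servo_tool(
  motion=[
    {"travel": [0.0005,0.0015,-0.03],"spin": 0},
    {"travel": [0.0005,0.0015,-0.065],"spin": 0},
    {"travel": [0.0005,0.0015,-0.1],"spin": 0},
    {"travel": [0.0005,0.0015,-0.13],"spin": 0},
    {"travel": [0.0005,0.0015,-0.155],"spin": 0},
    {"travel": [0.0005,0.0015,-0.175],"spin": 0},
    {"travel": [0.0005,0.0015,-0.187],"spin": 0},
    {"travel": [0.0005,0.0015,-0.191],"spin": 0},
    {"travel": [0.0005,0.0015,-0.191],"spin": 0},
  ],
)

```text
time_s: 22.55
eef_pos: [0.5878, 0.2435, 0.153]
tcp_rot: [[0.885, -0.002, 0.465], [-0.465, -0.003, 0.885], [0.0, -1.0, -0.004]]
contact_force: [0.0, -0.9, 0.6]
grip_width: 0.0597
```

Call:
servo_tool(
  motion=[
    {"travel": [0,0,0],"spin": 0},
    {"travel": [0,0,0],"spin": 0},
    {"travel": [0,0,0],"spin": 0},
    {"travel": [0,0,0],"spin": 0},
    {"travel": [0,0,0],"spin": 0},
    {"travel": [0,0,0],"spin": 0},
  ],
  hand=0.0,
)

```text
time_s: 23.3
eef_pos: [0.5885, 0.2445, 0.1541]
tcp_rot: [[0.886, 0.001, 0.464], [-0.464, -0.002, 0.886], [0.001, -1.0, -0.001]]
contact_force: [1.4, 2.4, 5.0]
grip_width: 0.0183
```

Call:
servo_tool(
  motion=[
    {"travel": [0,0,0],"spin": -2},
    {"travel": [0,0,0],"spin": -6},
    {"travel": [0,0,0],"spin": -11},
    {"travel": [0,0,0],"spin": -17},
    {"travel": [0,0,0],"spin": -23},
    {"travel": [0,0,0],"spin": -29},
    {"travel": [0,0,0],"spin": -35},
    {"travel": [0,0,0],"spin": -41},
    {"travel": [0,0,0],"spin": -46},
    {"travel": [0,0,0],"spin": -49},
    {"travel": [0,0,0],"spin": -50},
    {"travel": [0,0,0],"spin": -50},
  ],
)

```text
time_s: 24.8
eef_pos: [0.5877, 0.2439, 0.1541]
tcp_rot: [[0.213, -0.002, 0.977], [-0.977, -0.003, 0.213], [0.003, -1.0, -0.003]]
contact_force: [-2.5, -0.8, 5.8]
grip_width: 0.0184
```

```bash
python3 - <<'E'
from h import *
o=robot.get_obs();R=o['tcp_rot'];print(o['time_s'],o['eef_pos'],o['joint_positions'],np.degrees(np.arctan2(R[1,2],R[0,2])),o['contact_force'],o['torque'])
E
```

```text
24.8 [0.58769215 0.24390346 0.15412266] [ 0.10742536  0.67966808 -0.78035086  1.65520166  0.54047753  1.03879673
 -0.63177058] 12.277088563320186 [-2.49185388 -0.84101029  5.83708712] [-0.19739821  0.51351066 -0.07550388]
```

Call:
servo_tool(
  motion=[
    {"travel": [0,0,0],"spin": -2},
    {"travel": [0,0,0],"spin": -6},
    {"travel": [0,0,0],"spin": -11},
    {"travel": [0,0,0],"spin": -17},
    {"travel": [0,0,0],"spin": -23},
    {"travel": [0,0,0],"spin": -29},
    {"travel": [0,0,0],"spin": -35},
    {"travel": [0,0,0],"spin": -41},
    {"travel": [0,0,0],"spin": -46},
    {"travel": [0,0,0],"spin": -49},
    {"travel": [0,0,0],"spin": -50},
    {"travel": [0,0,0],"spin": -50},
  ],
)

```text
time_s: 26.3
eef_pos: [0.5866, 0.2441, 0.1541]
tcp_rot: [[-0.612, -0.006, 0.791], [-0.791, -0.001, -0.612], [0.004, -1.0, -0.004]]
contact_force: [-3.5, 0.0, 5.3]
grip_width: 0.0182
```

Call:
servo_tool(
  motion=[
    {"travel": [0,0,0],"spin": -2},
    {"travel": [0,0,0],"spin": -6},
    {"travel": [0,0,0],"spin": -11},
    {"travel": [0,0,0],"spin": -17},
    {"travel": [0,0,0],"spin": -23},
    {"travel": [0,0,0],"spin": -29},
    {"travel": [0,0,0],"spin": -35},
    {"travel": [0,0,0],"spin": -41},
    {"travel": [0,0,0],"spin": -46},
    {"travel": [0,0,0],"spin": -49},
    {"travel": [0,0,0],"spin": -50},
    {"travel": [0,0,0],"spin": -50},
  ],
)

```text
time_s: 27.8
eef_pos: [0.5861, 0.245, 0.1541]
tcp_rot: [[-0.999, -0.005, 0.04], [-0.04, 0.005, -0.999], [0.005, -1.0, -0.005]]
contact_force: [-3.1, 4.6, 4.3]
grip_width: 0.0183
```

```bash
python3 - <<'E'
from h import *
o=robot.get_obs();R=o['tcp_rot'];print(o['time_s'],o['eef_pos'],o['joint_positions'],np.degrees(np.arctan2(R[1,2],R[0,2])),o['contact_force'],o['torque'])
E
```

```text
27.8 [0.58606567 0.24495202 0.15410802] [-0.14949962  0.5754199  -0.39199169  1.66838007  0.25024814  0.95026315
 -2.16234544] -87.72346249202823 [-3.09831988  4.60907717  4.31198918] [ 0.68805985  0.55608473 -0.01675086]
```

Call:
servo_tool(
  motion=[
    {"travel": [0,0,0],"spin": -2},
    {"travel": [0,0,0],"spin": -5},
    {"travel": [0,0,0],"spin": -9},
    {"travel": [0,0,0],"spin": -13},
    {"travel": [0,0,0],"spin": -15},
    {"travel": [0,0,0],"spin": -16},
    {"travel": [0,0,0],"spin": -16},
    {"travel": [0,0,0],"spin": -16},
  ],
)

```text
time_s: 28.8
eef_pos: [0.586, 0.2453, 0.1541]
tcp_rot: [[-0.972, -0.003, -0.237], [0.237, 0.007, -0.972], [0.005, -1.0, -0.006]]
contact_force: [-0.9, 5.1, 2.6]
grip_width: 0.0185
```

```bash
python3 - <<'E'
from h import *
o=robot.get_obs();R=o['tcp_rot'];print(o['time_s'],o['eef_pos'],o['joint_positions'][6],np.degrees(np.arctan2(R[1,2],R[0,2])),o['contact_force'],o['torque'],o['qd'].max() if hasattr(o['qd'],'max') else 0)
snap('wrist','w6');snap('top','t6');snap('side','s6')
a=cv2.imread('pics/w6.png');b=cv2.imread('pics/t6.png')[130:280,80:230]
cv2.imwrite('pics/m6.png',np.hstack([cv2.resize(a,(448,336)),cv2.resize(b,(336,336),interpolation=cv2.INTER_CUBIC)]))
E
```

```text
28.8 [0.58603435 0.24527861 0.15410358] -2.408047526898161 -103.69867118999157 [-0.92388756  5.05228655  2.62413875] [ 0.90048744  0.24774023 -0.01741836] 0.0023107722002445683
```

View pics/m6.png

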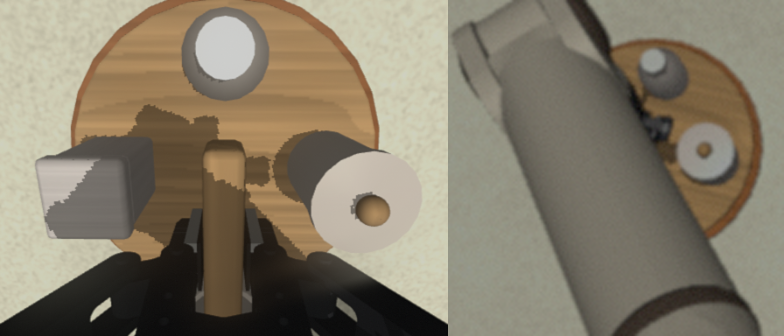

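The wrist view shows the carousel turned with the bar. The jar and tab are hidden there, so I'll check the side view.

```bash
python3 - <<'E'
from h import *
crop('s6',140,120,140,110,5,'s6c')
ax=np.array([.5865,.2445]);t=np.radians(166.1);d=np.array([np.cos(t),np.sin(t)])
for n,r,z in(('jar',.085,.111),('tab',.162,.025),('axis',0,.15)):print(n,(proj('s6',[*(ax+r*d),z])-[140,120]+.5)*5-.5)
d0=[np.degrees(t)]
E
```

```text
jar [264.79610077 239.38602561]
tab [178.93252697 357.40546129]
axis [369.61217337 161.93605313]
```

View pics/s6c.png

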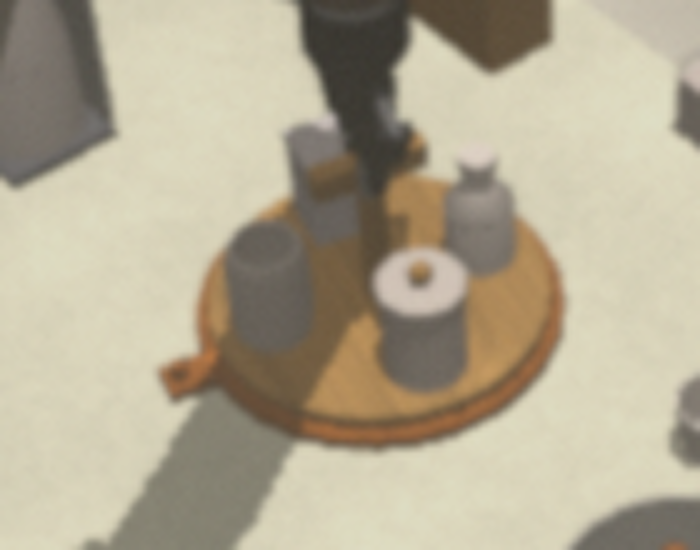

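```bash
python3 - <<'E'
from h import *
S=lambda u,v,z:atz('s6',140+(u+.5)/5-.5,120+(v+.5)/5-.5,z)
a=lambda v:np.degrees(np.arctan2(v[1],v[0]))
jar,bot,can,tab=S(267,246,.111),S(477,157,.126),S(420,270,.127),S(181,370,.025)
m=(jar+bot)/2
print(jar,bot,can,tab,'mid',m,'jar-bot',a(jar-bot),'can-mid',a(can-m),'tab',a(tab-m),np.linalg.norm((tab-m)[:2]))
# disc outline centre (base edge z=.006): extreme points
for p in((197,310,.02),(565,300,.02)):print(S(*p))
E
```

```text
[0.50115929 0.25839907 0.111     ] [0.66362037 0.21848709 0.126     ] [0.55871757 0.1540031  0.127     ] [0.42314699 0.27204893 0.025     ] mid [0.58238983 0.23844308 0.1185    ] jar-bot 166.19743701152535 can-mid -105.66053258288524 tab 168.08342398475634 0.16275022276911202
[0.46958252 0.31878502 0.02      ]
[0.68337137 0.1443303  0.02      ]
```

The jar–bottle line measures 166.2°. The tab is at 166.0° and 166.3° from the first two views but 168° from the blurry side view. One last enlarged look at the tab in both views, plus the bowl and stick.

```bash
python3 - <<'E'
from h import *
w=cv2.imread('pics/w5.png')[0:50,200:260];s=cv2.imread('pics/s6.png')[182:207,162:192];g=cv2.imread('pics/s6.png')[190:370,240:420]
c=cv2.INTER_CUBIC
L=np.vstack([cv2.resize(w,(360,300),interpolation=c),cv2.resize(s,(360,300),interpolation=c)])
cv2.imwrite('pics/m7.png',np.hstack([L,cv2.resize(cv2.copyMakeBorder(g,60,60,0,0,0),(360,600))]))
E
```

```text
(no output)
```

View pics/m7.png

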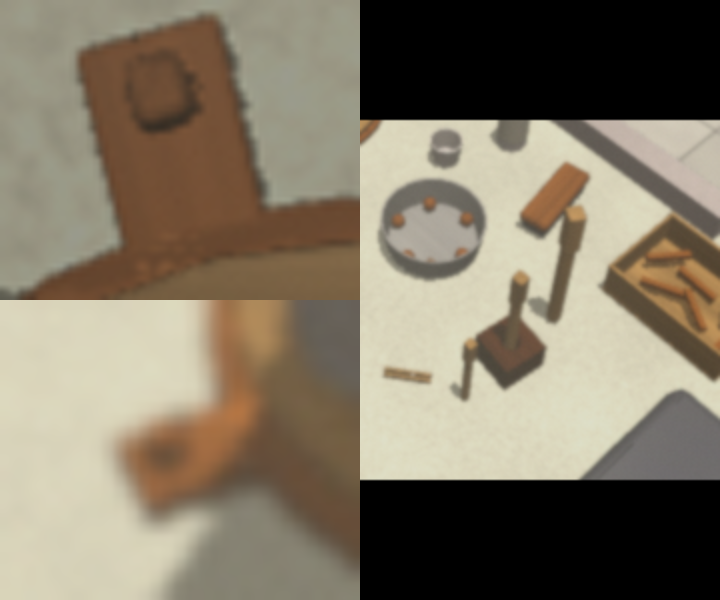

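The close wrist crop puts the stub at (226,14) and the tab edges 14° off the bar line, so 166° of turn was right. The stick stands in its stand and nothing else has moved. Handing in.

```bash
python3 -c "
from station import robot
o=robot.get_obs();print(o['time_s'],o['grip_width'],o['contact_force']);print(robot.finish_job())"
```

```text
28.95 0.018330413138731953 [-1.28433061  5.46900073  2.53087028]
the job is handed in; nothing more can be done
None
```

I handed the job in at 29 s with every step carried out in order. I stirred just over two turns with the stick from the dark stand, at about 39 mm radius and with the tip about 5 mm above the bowl's floor. I then stood the stick back in its hole and let go. Last, I turned the carousel 166° clockwise by its bar, bringing the open jar to the front tab, and the gripper is still holding the bar (18.3 mm opening, about 6 N at the wrist).

**What the last checks showed:**
- **Bowl and balls:** right after stirring, all six balls were in the bowl, shifted on both sides, and the bowl had not moved. The final picture showed only five clearly, because the near wall hides part of the floor.
- **Stick and other things:** the stick is upright in its stand and nothing else appears to have been moved.
- **Jar alignment:** the jar direction measures 166.2° in the side view. The tab measures 166.0° in the wrist view and 166.3° in the top view.

**Disagreement:** the blurry side view put the tab at 168°, about 2° off. I trusted the sharper wrist close-up, where the tab's edges also gave about 166°.

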